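# Slip test of a bottle weight ring on a tilting plate

### The job

Lay the steel bottle ring flat in the empty marked start box on the tilting plate of the slip tester and let go of it. Then raise the plate slowly by its black grip until the ring starts to slide by itself down to the foot stop, and leave the plate standing at that angle; the reference block beside it must not slide. Be gentle: do not press the ring hard onto the plate, do not strain the grip, and do not disturb the other things.

Things in the scene. Friction and masses are not known exactly. Their poses are not given: they have to be found in the camera images.
- slip_rig: Slip tester fixed to the bench: grey base 250 x 170 mm, aluminium plate 198 x 150 x 8 mm hinged on it. Origin: on the bench under the plate's middle; x = uphill, from hinge to grip (roughly towards the robot), z up. Hinge axis parallel to y at x = -0.100, z = 0.034. Plate down: top at z = 0.038, uphill end at x = 0.100. Cheeks and scale disc beside the hinge rise to 86 mm.
- tilt (a joint): Tilt of the plate, rad: 0 = level, grows as the grip end is raised; to 0.8. The hinge is stiff and the plate stays where it is left; raising takes 10 to 15 N upwards at the grip. The tilt at which the ring slides is unknown beforehand: between 0.17 and 0.42; the reference block slides only about 0.04 to 0.08 beyond that.
- plate_grip (a point): Point in the black rubber grip fin at the plate's uphill end, moving with it; axes as slip_rig's, tilting along. The fin is 14 mm thick along y (pinch it across y), 20 mm along x, rises 35 mm over the plate's top; this point is 10 mm below its top, 0.212 m from the hinge axis along the plate and 29 mm above that axis square to it. Pinch with at most 30 N; 80 N summed over both fingers strains it.
- plate_start (a point): Centre of the ring's start box, on the plate's top, moving with it: a thin black outline 72 mm along x by 66 mm along y, on the plate's half at the robot's left. At x = 0.020, y = -0.036, z = 0.038 of slip_rig with the plate down. The reference block stands beside it at y = +0.036.
- plate_foot (a point): Point on the plate's top at the uphill face of the foot stop (12 mm high bar across the plate near the hinge), mid ring lane; moves with the plate. x uphill along the plate, z square to it. The start box is centred at x = 0.100 from here; a ring resting against the stop has its centre at x = 0.031. At slip_rig x = -0.080 with the plate down.
- steel_ring: Flat grey steel ring, 62 mm outside diameter, 12 mm thick, hole about 25 mm, 0.15 to 0.3 kg. It lies on the bench in front of the slip tester, in a row with the tape roll and the cap. Origin: centre of its underside, z up.
- ref_block: Reference block: steel block 50 x 36 x 16 mm with a thin dark sole, standing on the plate next to the start box. Origin: centre of its underside. Not to be touched.
- tape_roll: Beige roll of tape, 58 mm across, 19 mm high, lying on the bench. Origin: centre of its underside. Bystander.
- white_cap: White ribbed bottle cap, 52 mm across, 24 mm high, on the bench. Origin: centre of its underside. Bystander.
There are look-alikes about, which are no part of the job. What is shaped like the steel_ring but blue, orange or purple is not meant.

How it is judged:
On the way, in this order (a step that is already met when the one before it is completed fails the run):
1. the ring lies flat in the start box on the level plate, let go (x of steel_ring in the frame of plate_foot between 0.085 and 0.115 m and y of steel_ring in the frame of plate_foot between -0.014 and 0.014 m and z of steel_ring in the frame of plate_foot between -0.004 and 0.004 m and value of joint tilt below 0.05 rad and contact force between the fingers and steel_ring below 0.1 N), for 0.2 s.
2. the plate is raised and the ring has begun to slide (value of joint tilt above 0.15 rad and x of steel_ring in the frame of plate_foot below 0.078 m and z of steel_ring in the frame of plate_foot below 0.006 m), for 0.05 s.
At the end, for the whole second after the job is handed in: The ring lies flat against the foot stop (centre within 6 mm of touching, within 25 mm of mid lane), the reference block is still beside the start box (under about 13 mm down the plate), the plate stands still, raised over 0.15 rad where the slide happened, and all is at rest (x of steel_ring in the frame of plate_foot between 0.022 and 0.037 m and y of steel_ring in the frame of plate_foot between -0.025 and 0.025 m and z of steel_ring in the frame of plate_foot between -0.004 and 0.005 m and x of ref_block in the frame of plate_foot above 0.088 m and value of joint tilt above 0.15 rad and linear speed of each of steel_ring, ref_block below 0.01 m/s and velocity of joint tilt between -0.02 and 0.02 rad/s).
It fails at once if the reference block is touched, or slides more than about 13 mm down the plate (x of ref_block in the frame of plate_foot below 0.088 m or contact force between the fingers and ref_block above 1 N).
It fails at once if the ring is put or pushed down the lane, or touched while the plate is raised (it must slide by itself) ((value of joint tilt above 0.1 rad and contact force between the fingers and steel_ring above 0.5 N) or (value of joint tilt below 0.15 rad and x of steel_ring in the frame of plate_foot between 0 and 0.07 m and y of steel_ring in the frame of plate_foot between -0.03 and 0.03 m and z of steel_ring in the frame of plate_foot between -0.006 and 0.006 m)).
It fails at once if the plate is lowered again after the ring has slid (value of joint tilt above 0.05 rad and velocity of joint tilt below -0.08 rad/s and x of steel_ring in the frame of plate_foot between 0 and 0.07 m and z of steel_ring in the frame of plate_foot between -0.006 and 0.006 m).
It fails at once if the ring is pressed or dropped hard onto the tester (over 40 N), or the grip is strained (summed finger force over 80 N) ((value of joint tilt below 0.1 rad and contact force between steel_ring and slip_rig above 40 N) or contact force between the fingers and slip_rig above 80 N).
It fails at once if the tape roll or the cap is moved (distance of any of tape_roll, white_cap from where it was at the start of the episode above 0.02 m).
It also fails if it takes over 72 s, if anything falls off the work surface, if the arm or the gripper's body presses on something with over 40 N, if the wrist force passes 120 N, or if a joint passes its speed limit or range.

### The arm

A 7-joint arm with a two-finger parallel gripper is mounted at the origin on a cart in front of the work surface, level with it; the furniture and walls round the work are solid. World frame = base frame: x ahead of the robot, y to its left, z up, the work surface at z = 0. Lengths are in m, angles in rad, forces in N, time in s.
With the tool pointing down it reaches from about 0.425 to 0.875 m from the base axis. Payload 4.7 kg.
Tool frame: the origin (TCP) lies midway between the tips of the shut fingers; the grasp point (between the pads) lies 19 mm behind it; z points along the fingers, y is the line along which they close (so a half turn about z gives the same grasp; the last joint's range is limited). The gripper opens to 87 mm and grips with 3 to 60 N. Pads are 19 mm wide; open, the fingers measure 117 mm over their backs; the gripper's body (75 mm by 190 mm) begins 51 mm behind the grasp point.
Start: joints at [1.158, 0.321, -0.07, 1.45, 0.023, 1.371, -0.057], TCP at [0.269, -0.592, 0.223] pointing down, gripper open.
Joint ranges: [-2.86, 2.86], [-0.3, 2.09], [-1.38, 1.24], [0.06, 2.45], [-1.56, 4.7], [0.09, 2.05], [-2.69, 2.69]. Speed limits (rad/s): [2.57, 2.57, 3.14, 3.14, 3.14, 3.14, 3.14].

### API

Orientations are given as a rotation vector (axis times angle).
In Python, from bench import ctrl gives the robot as it stands. The module is installed in compiled form; this text tells all that it offers.
- The arm moves only by the shell command python3 -m handwheel 'ROWS' [FORCE]. ROWS is JSON, a list of rows, each a list of 7 numbers: the finger opening in m, from 0 to 0.087, then the shift along the tool's x, y, z in m, then the turn, a rotation vector about the tool's x, y, z in degrees. A call has 1 to 12 rows; each row shifts and turns the commanded pose from where the row before left it, along the tool's axes as they then stand; what a row does not reach is not made up. A row lasts 1/8 s, in which the tool goes at most 62.5 mm and 10.7 degrees, less where a joint would pass 70% of its speed; a pose out of reach is approached as far as the arm can. A call is refused whole if a number of a shift passes 0.0625 or a number of a turn 10.7, either way. A call with a gripper value outside its range is refused whole. The fingers move at their own pace and stop on an object; FORCE is the grip in N (left out, the last holds). Time passes only in rows, so rows that do not move let the fingers close. It gives the time, the measured TCP pose, the force, the opening and the grip force at its end, in the units of the state.
- ctrl.get_state(): the state, without advancing time (a new reading comes with each control period).
- ctrl.get_image(name): name is "scene" or "top" or "wrist"; returns (picture, depth): 420x560x3 uint8, blue, green, red; 420x560 float32, m along the optical axis (not along the pixel's ray), 0 where there is no reading.
- ctrl.camera_info(name): a dict with "intrinsics" (3x3 intrinsics, pixels), "R" (3x3) and "t" (3): a world point X has camera coordinates R X + t. Camera axes: x right, y down, z forward; pixel columns grow to the right and rows downward; lengths in m; the calibration is good to about 2 mm. A picture is of the moment at which its call begins: read the wrist's pose just before it. camera_info takes no time and is no camera call; for the wrist camera it gives the pose at the moment of the call.
- ctrl.close_job(): hands the job in; it is judged then, once.
The state is a dict: "time": time; "joint_positions": joint angles; "qd": joint speeds; "joint_torque": joint torques, N m; "position": TCP position; "tool_rot": TCP orientation; "ft_force": force on the tool from outside, world axes, zero at the start; "torque": the same for the moment, N m; "grip_width": opening from 0.0 (shut) to 1.0 (fully open); "grip_force": force on a finger pad.
Only numpy, scipy, OpenCV 4.12 (cv2) and the standard library are available. Lean on these libraries where they do the work, as an engineer would, in place of code of your own. Each camera call takes 0.05 s, during which the arm holds its last target. There are 200 camera calls.

## Working session

There is one attempt and no reset: what is moved stays moved. The work goes in short steps, Python scripts to look and compute and a shell command to move; the robot and the scene stay as the last step left them, time stands still between calls to the robot, and variables do not carry over. Pictures are saved under pics/ and viewed, at most 10 in all, crops included, and the job is handed in when it is done.

```bash
mkdir -p pics; cat > h.py <<'E'
import numpy as np, cv2
from bench import ctrl
from scipy.spatial.transform import Rotation as Ro
def ray(ci,u,v):
    K,R,t=[np.array(ci[k],float) for k in("intrinsics","R","t")]
    d=R.T@np.linalg.inv(K)@np.array([u,v,1.]); return -R.T@t.ravel(),d
def onplane(ci,u,v,z):
    o,d=ray(ci,u,v); return o+d*(z-o[2])/d[2]
def depthpt(ci,dep,u,v):
    o,d=ray(ci,u,v); u,v=int(round(u)),int(round(v)); p=dep[v-2:v+3,u-2:u+3]; return o+d*np.median(p[p>0])
def tri(a,b):
    (o1,d1),(o2,d2)=a,b; A=np.stack([d1,-d2],1); s=np.linalg.lstsq(A,o2-o1,rcond=None)[0]
    p,q=o1+d1*s[0],o2+d2*s[1]; return (p+q)/2,np.linalg.norm(p-q)
E
python3 - <<'E'
from h import *
import pickle
d={}
for n in("scene","top"):
    im,dp=ctrl.get_image(n); ci=ctrl.camera_info(n); d[n]=(im,dp,ci); cv2.imwrite(f"pics/{n}0.png",im)
    print(n,np.round(ray(ci,280,210),3).tolist())
pickle.dump(d,open("d0.pkl","wb"))
s=ctrl.get_state();print({k:np.round(s[k],3).tolist() for k in s})
E
```

```text
scene [[0.062, -0.319, 0.544], [0.611, 0.561, -0.559]]
top [[0.402, 0.134, 1.04], [0.161, 0.021, -0.987]]
{'time': 0.1, 'joint_positions': [1.158, 0.322, -0.07, 1.452, 0.023, 1.371, -0.057], 'qd': [-0.001, -0.002, -0.0, -0.004, 0.001, 0.001, 0.001], 'joint_torque': [-0.0, -49.257, -0.406, -31.34, -0.064, 0.04, 0.0], 'position': [0.269, -0.591, 0.222], 'tool_rot': [-3.069, -0.665, 0.001], 'ft_force': [0.776, -0.333, -0.13], 'torque': [-0.003, -0.008, 0.028], 'grip_force': 0.0, 'grip_width': 1.005}
```

View pics/top0.png

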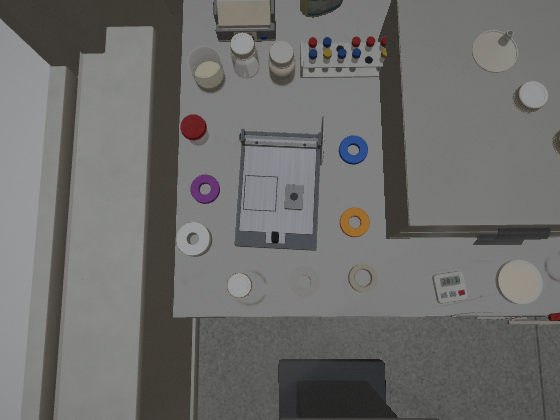

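View pics/scene0.png

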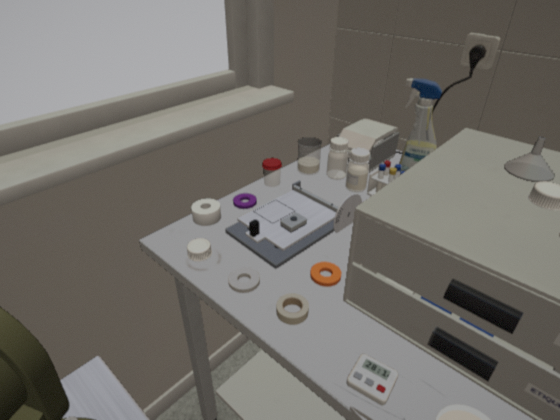

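Top view: slip tester around (278,190), start box (260,193), block (294,196), black grip (275,237), cap (240,285), tape (363,278).
Ring candidates in the top view:
- grey ring (305,283)
- beige tape (363,278)
- blue (354,150)
- orange (355,222)
- purple (205,188)
- white roll (193,239)

I choose the grey one at top (305,283), scene (244,280), and check it in one crop.

```bash
python3 - <<'E'
from h import *
import pickle
d=pickle.load(open("d0.pkl","rb"))
t,td,tc=d["top"]; s,sd,sc=d["scene"]
a=cv2.resize(t[120:320,180:400],None,fx=3.0,fy=3.0,interpolation=cv2.INTER_CUBIC)[:600]
cv2.imwrite("pics/crop_t.png",a)
b=cv2.resize(s[170:330,180:360],None,fx=3.7,fy=3.7,interpolation=cv2.INTER_CUBIC)
cv2.imwrite("pics/crop_s.png",b[:600])
for n,u,v in(("ringrim",305,274),("ringhole",305,283),("plate",268,215),("block",294,203),("grip",275,237),("cap",240,285),("tape",363,268),("bench",330,290)):
    print(n,np.round(depthpt(tc,td,u,v),3))
for n,u,v in(("ringrim",244,287),("plate",262,225),("grip",254,228),):
    print("s",n,np.round(depthpt(sc,sd,u,v),3))
E
```

```text
ringrim [0.437 0.105 0.01 ]
ringhole [0.418 0.105 0.001]
plate [0.556 0.181 0.038]
block [0.577 0.127 0.055]
grip [0.507 0.165 0.073]
cap [0.414 0.238 0.024]
tape [ 0.448 -0.013  0.018]
bench [ 0.404  0.054 -0.   ]
s ringrim [0.404 0.087 0.012]
s plate [0.543 0.177 0.038]
s grip [0.503 0.16  0.06 ]
```

View pics/crop_t.png

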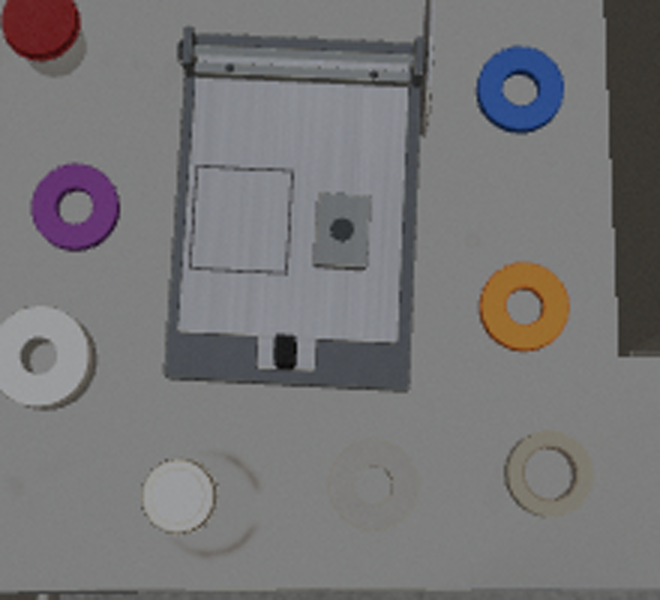

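View pics/crop_s.png

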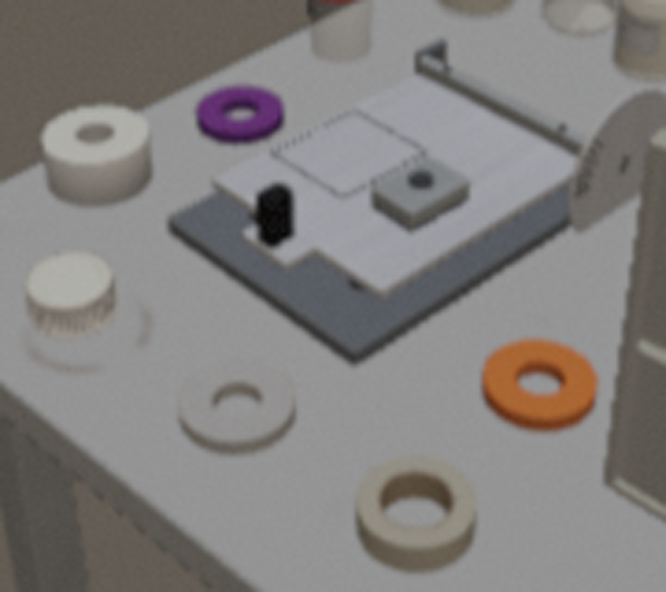

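The crops show the plain grey ring at crop_t (372,484), which is top px (304,281). In crop_s its top face is at (237,402). The box corners and black grip are clear in both views, so I triangulate them.

```bash
python3 - <<'E'
from h import *
import pickle
d=pickle.load(open("d0.pkl","rb"))
t,td,tc=d["top"]; s,sd,sc=d["scene"]
T=lambda u,v:(180+(u+.5)/3-.5,120+(v+.5)/3-.5)
S=lambda u,v:(180+(u+.5)/3.7-.5,170+(v+.5)/3.7-.5)
pts={"FL":((196,165),(358,110)),"FR":((293,171),(425,152)),"NR":((288,275),(343,195)),"NL":((190,268),(273,152)),"ringtop":((373,484),(238,402))}
P={}
for k,(a,b) in pts.items():
    p,e=tri(ray(tc,*T(*a)),ray(sc,*S(*b))); P[k]=p; print(k,np.round(p,4),"gap",round(e,4),"top-on-plane",np.round(onplane(tc,*T(*a),.012 if k=="ringtop" else .038),4),"scene",np.round(onplane(sc,*S(*b),.012 if k=="ringtop" else .038),4))
# depth-based ring: points 7..14mm high near ring, from both cameras
def cloud(dp,ci):
    v,u=np.nonzero(dp>0); K,R,tt=[np.array(ci[k],float) for k in("intrinsics","R","t")]
    c=np.linalg.inv(K)@np.stack([u,v,np.ones_like(u)])*dp[v,u]; return (R.T@(c-tt.reshape(3,1))).T
for n,(im,dp,ci) in d.items():
    X=cloud(dp,ci); X=X[np.hypot(X[:,0]-.418,X[:,1]-.105)<.045]
    m=(X[:,2]>.007)&(X[:,2]<.016); c,r=cv2.minEnclosingCircle(X[m,:2].astype(np.float32)); print(n,"ring",np.round(c,4),round(r,4),X[m].mean(0).round(4),m.sum())
for n,(im,dp,ci) in d.items():
    X=cloud(dp,ci); m=(np.hypot(X[:,0]-.507,X[:,1]-.165)<.03)&(X[:,2]>.05); X=X[m]; print(n,"grip",X.mean(0).round(4),np.percentile(X,[3,97],axis=0).round(4).tolist())
C=[onplane(tc,*T(*pts[k][0]),.038) for k in("FL","FR","NR","NL")]
c=np.mean(C,0); ax=(C[3]+C[2]-C[0]-C[1])/2; ay=(C[1]+C[2]-C[0]-C[3])/2
print("box",c.round(4),"size",np.linalg.norm(ax).round(4),np.linalg.norm(ay).round(4),"rig x yaw",np.degrees(np.arctan2(ax[1],ax[0])),"from y",np.degrees(np.arctan2(ay[1],ay[0]))+90)
st=ctrl.get_state();R=Ro.from_rotvec(st["tool_rot"]).as_matrix();print(R.round(3).tolist())
E
```

```text
FL [0.6424 0.228  0.0372] gap 0.0027 top-on-plane [0.6411 0.2288 0.038 ] scene [0.6426 0.2264 0.038 ]
FR [0.6361 0.1617 0.0377] gap 0.0008 top-on-plane [0.6363 0.1614 0.038 ] scene [0.6354 0.1616 0.038 ]
NR [0.5631 0.1646 0.0411] gap 0.0007 top-on-plane [0.5633 0.1649 0.038 ] scene [0.5664 0.1674 0.038 ]
NL [0.569  0.2318 0.0382] gap 0.0012 top-on-plane [0.5686 0.2323 0.038 ] scene [0.5697 0.2317 0.038 ]
ringtop [0.4225 0.1075 0.0079] gap 0.0003 top-on-plane [0.4223 0.1077 0.012 ] scene [0.4198 0.1041 0.012 ]
scene ring [0.4216 0.1062] 0.0316 [0.4192 0.1044 0.0121] 532
top ring [0.422  0.1076] 0.031 [0.4219 0.1078 0.012 ] 581
scene grip [0.505  0.1622 0.0645] [[0.4977, 0.1576, 0.0509], [0.5156, 0.1707, 0.0745]]
top grip [0.507  0.1661 0.0705] [[0.4987, 0.1594, 0.0541], [0.5165, 0.1732, 0.0762]]
box [0.6023 0.1969 0.038 ] size 0.0729 0.0676 rig x yaw 177.26518702651583 from y -4.284710425346873
[[0.91, 0.414, -0.001], [0.414, -0.91, 0.002], [-0.0, -0.002, -1.0]]
```

```bash
python3 - <<'E'
from h import *
import pickle
d=pickle.load(open("d0.pkl","rb"))
t,td,tc=d["top"]
def cloud(dp,ci):
    v,u=np.nonzero(dp>0); K,R,tt=[np.array(ci[k],float) for k in("intrinsics","R","t")]
    c=np.linalg.inv(K)@np.stack([u,v,np.ones_like(u)])*dp[v,u]; return (R.T@(c-tt.reshape(3,1))).T
X=cloud(td,tc)
for y in np.arange(-.5,.3,.1):
    m=(abs(X[:,1]-y)<.05)&(X[:,0]>.3)&(X[:,0]<.75)
    print(round(y,1),"z>.08 minx",X[m&(X[:,2]>.08),0].min(initial=9).round(3),"maxz",X[m,2].max().round(3),"maxz x<.5",X[m&(X[:,0]<.5),2].max().round(3))
b=X[(X[:,0]>.5)&(X[:,1]<-.05)&(X[:,2]>.1)]; print("box y max",np.percentile(b[:,1],99),np.median(b[:,2]))
E
```

```text
-0.5 z>.08 minx 9.0 maxz -0.089 maxz x<.5 -0.089
-0.4 z>.08 minx 0.512 maxz 0.136 maxz x<.5 0.02
-0.3 z>.08 minx 0.492 maxz 0.242 maxz x<.5 0.169
-0.2 z>.08 minx 0.492 maxz 0.217 maxz x<.5 0.169
-0.1 z>.08 minx 0.51 maxz 0.218 maxz x<.5 0.006
-0.0 z>.08 minx 9.0 maxz 0.025 maxz x<.5 0.025
0.1 z>.08 minx 0.687 maxz 0.089 maxz x<.5 0.04
0.2 z>.08 minx 9.0 maxz 0.076 maxz x<.5 0.073
box y max -0.06364728377363169 0.21186448979843403
```

```bash
python3 -m handwheel '[[0.087,0.037,-0.030,-0.006,0,0,0],[0.087,0.037,-0.030,-0.006,0,0,0],[0.087,0.037,-0.030,-0.006,0,0,0],[0.087,0.037,-0.030,-0.006,0,0,0],[0.087,0.037,-0.030,-0.005,0,0,0],[0.087,0.037,-0.030,-0.004,0,0,0],[0.087,0.037,-0.030,-0.004,0,0,0],[0.087,0.037,-0.030,0,0,0,0]]' 15
python3 -m handwheel '[[0.087,0.0164,-0.0415,0,0,0,0],[0.087,0.0164,-0.0415,0,0,0,0],[0.087,0.0164,-0.0415,0,0,0,0],[0.087,0.0164,-0.0415,0,0,0,-8],[0.087,0,0,0,0,0,-9],[0.087,0,0,0,0,0,-9],[0.087,0,0,0,0,0,-9],[0.087,0,0,0,0,0,-9],[0.087,0,0,0,0,0,-9],[0.087,0,0,0,0,0,-9],[0.087,0,0,0,0,0,0]]'
```

```text
time: 1.1
position: [0.4396, -0.2493, 0.2597]
tool_rot: [3.07, 0.665, 0.0]
ft_force: [0.5, -0.2, 0.0]
grip_width: 1.003
grip_force: 0.0
time: 2.48
position: [0.4299, -0.0724, 0.2592]
tool_rot: [-2.29, -2.15, 0.001]
ft_force: [-0.1, 0.3, -0.8]
grip_width: 0.999
grip_force: 0.0
```

```bash
python3 -m handwheel '[[0.087,0.045,-0.005,0.02,0,0,0],[0.087,0.045,-0.005,0.02,0,0,0],[0.087,0.045,-0.005,0.03,0,0,0],[0.087,0.044,-0.0045,0.03,0,0,0],[0.087,0,0,0,0,0,0]]'
python3 - <<'E'
from h import *
s=ctrl.get_state(); ci=ctrl.camera_info("wrist"); im,dp=ctrl.get_image("wrist"); cv2.imwrite("pics/w1.png",im)
print(s["position"],s["tool_rot"]); 
v,u=np.nonzero(dp>0); K,R,tt=[np.array(ci[k],float) for k in("intrinsics","R","t")]
X=(R.T@(np.linalg.inv(K)@np.stack([u,v,np.ones_like(u)])*dp[v,u]-tt.reshape(3,1))).T
m=(np.hypot(X[:,0]-.422,X[:,1]-.107)<.042)&(X[:,2]>.007)&(X[:,2]<.017)
c,r=cv2.minEnclosingCircle(X[m,:2].astype(np.float32)); print(c,r,X[m].mean(0),m.sum())
E
```

```text
time: 3.1
position: [0.4194, 0.1105, 0.1575]
tool_rot: [-2.283, -2.154, 0.004]
ft_force: [0.2, 0.2, -0.2]
grip_width: 0.998
grip_force: 0.0
[0.4193727  0.11050158 0.15753113] [-2.28279482 -2.15358187  0.00431566]
(0.4225578308105469, 0.10555580258369446) 0.031143777072429657 [0.42268984 0.10663867 0.01308352] 3005
```

View pics/w1.png

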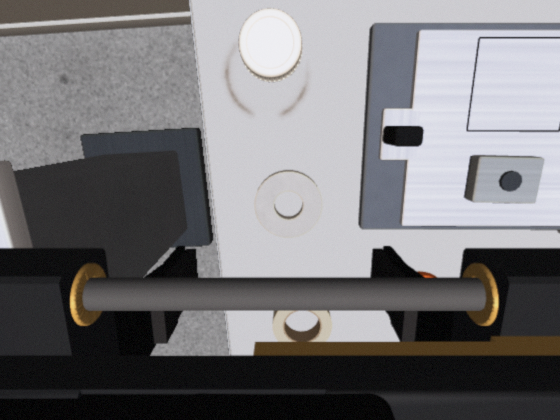

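The wrist view shows the whole grey ring at (288,204), the cap at (270,42), and the fingers open across it. It agrees with the ring at (0.4225, 0.1065). I descend.

```bash
python3 -m handwheel '[[0.087,-0.0035,0.003,0.02,0,0,0],[0.087,0,0,0.03,0,0,0],[0.087,0,0,0.03,0,0,0],[0.087,0,0,0.03,0,0,0],[0.087,0,0,0.02,0,0,0],[0.087,0,0,0,0,0,0],[0.087,0,0,0,0,0,0]]'
```

```text
time: 4.03
position: [0.4257, 0.1031, 0.0306]
tool_rot: [2.29, 2.148, 0.002]
ft_force: [0.3, 0.4, 1.2]
grip_width: 0.996
grip_force: 0.0
```

```bash
python3 -m handwheel '[[0.087,0.0033,-0.0037,0.015,0,0,0],[0.087,0,0,0,0,0,0],[0.087,0,0,0,0,0,0]]'; python3 - <<'E'
from h import *
for i in range(3):
    s=ctrl.get_state(); ctrl.get_image("top"); print(s["position"].round(4))
E
```

```text
time: 4.4
position: [0.421, 0.1074, 0.0145]
tool_rot: [2.289, 2.152, -0.0]
ft_force: [-0.2, -0.2, 0.3]
grip_width: 1.003
grip_force: 0.0
[0.421  0.1074 0.0145]
[0.4212 0.1073 0.0147]
[0.4213 0.1073 0.0148]
```

Good and centred. Now down to 4 mm and close with 15 N.

```bash
python3 -m handwheel '[[0.087,0,0,0.006,0,0,0],[0.087,0,0,0.005,0,0,0],[0.087,0,0,0,0,0,0],[0.045,0,0,0,0,0,0],[0.045,0,0,0,0,0,0],[0.045,0,0,0,0,0,0],[0.045,0,0,0,0,0,0],[0.045,0,0,0,0,0,0]]' 15
```

```text
time: 5.55
position: [0.4214, 0.1073, 0.0037]
tool_rot: [2.289, 2.151, 0.001]
ft_force: [0.0, 0.3, -0.3]
grip_width: 0.69
grip_force: 15.0
```

```bash
python3 -m handwheel '[[0.045,0,0,-0.02,0,0,0],[0.045,0,0,-0.03,0,0,0],[0.045,0,0,-0.03,0,0,0],[0.045,0,0,-0.02,0,0,0],[0.045,0,0,0,0,0,0],[0.045,0,0,0,0,0,0]]'
```

```text
time: 6.3
position: [0.42, 0.1069, 0.1024]
tool_rot: [-2.288, -2.151, 0.003]
ft_force: [-0.5, -0.2, -2.8]
grip_width: 0.684
grip_force: 15.0
```

```bash
python3 -m handwheel '[[0.045,0.01,0.018,-0.005,0,0,0],[0.045,0.017,0.03,-0.005,0,0,0],[0.045,0.017,0.03,0,0,0,0],[0.045,0.017,0.03,0,0,0,0],[0.045,0.017,0.03,0,0,0,0],[0.045,0.013,0.022,0,0,0,0],[0.045,0.01,0.016,0,0,0,0],[0.045,0,0,0.02,0,0,0],[0.045,0,0,0.02,0,0,0],[0.045,0,0,0,0,0,0],[0.045,0,0,0,0,0,0]]'
python3 - <<'E'
from h import *
s=ctrl.get_state(); print(s["position"].round(4),s["tool_rot"].round(3))
ci=ctrl.camera_info("wrist"); im,dp=ctrl.get_image("wrist"); cv2.imwrite("pics/w2.png",im)
E
```

```text
time: 7.68
position: [0.6026, 0.1968, 0.0734]
tool_rot: [2.289, 2.151, -0.001]
ft_force: [-0.6, -1.2, -2.5]
grip_width: 0.688
grip_force: 15.0
[0.6026 0.1968 0.0734] [ 2.289e+00  2.151e+00 -1.000e-03]
```

View pics/w2.png

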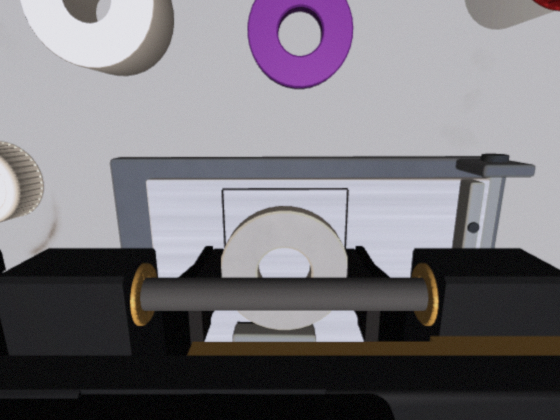

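The wrist view shows the ring held flat at (285,268). The box's side lines at columns 222 and 347 centre on 285, so it is aligned. I lower it gently.

```bash
python3 -m handwheel '[[0.045,0,0,0.015,0,0,0],[0.045,0,0,0.012,0,0,0],[0.045,0,0,0.003,0,0,0],[0.045,0,0,0,0,0,0],[0.045,0,0,0,0,0,0]]'; python3 -m handwheel '[[0.045,0,0,0.0007,0,0,0],[0.045,0,0,0,0,0,0]]'
```

```text
time: 8.35
position: [0.6033, 0.1974, 0.0439]
tool_rot: [2.289, 2.152, 0.001]
ft_force: [-0.6, -0.0, -2.8]
grip_width: 0.688
grip_force: 15.0
time: 8.6
position: [0.6031, 0.1972, 0.043]
tool_rot: [2.289, 2.151, 0.0]
ft_force: [0.2, -0.4, -2.9]
grip_width: 0.686
grip_force: 15.0
```

```bash
python3 -m handwheel '[[0.045,0,0,0.0007,0,0,0],[0.045,0,0,0,0,0,0]]';python3 -m handwheel '[[0.045,0,0,0.0006,0,0,0],[0.045,0,0,0,0,0,0]]'
```

```text
time: 8.85
position: [0.6029, 0.1971, 0.0421]
tool_rot: [2.289, 2.152, -0.0]
ft_force: [-0.0, 0.8, -3.1]
grip_width: 0.686
grip_force: 15.0
time: 9.1
position: [0.603, 0.1972, 0.0417]
tool_rot: [2.289, 2.152, 0.0]
ft_force: [-0.2, -0.1, -0.9]
grip_width: 0.689
grip_force: 15.0
```

Contact has begun (weight partly carried). One touch more, then release and rise.

```bash
python3 -m handwheel '[[0.045,0,0,0.0003,0,0,0],[0.07,0,0,0,0,0,0],[0.08,0,0,0,0,0,0],[0.08,0,0,0,0,0,0],[0.08,0,0,0,0,0,0],[0.08,0,0,0,0,0,0]]'; python3 -m handwheel '[[0.08,0,0,-0.01,0,0,0],[0.08,0,0,-0.03,0,0,0],[0.08,0,0,-0.04,0,0,0],[0.08,0,0,-0.04,0,0,0],[0.08,0,-0.03,-0.02,0,0,-10],[0.08,0,-0.03,0,0,0,-10],[0.08,0,-0.03,0,0,0,-10],[0.08,0,0,0,0,0,0],[0.08,0,0,0,0,0,0]]'
```

```text
time: 9.85
position: [0.603, 0.1972, 0.0412]
tool_rot: [2.289, 2.152, -0.0]
ft_force: [0.1, 1.1, 0.1]
grip_width: 0.92
grip_force: 0.0
time: 10.98
position: [0.5153, 0.1871, 0.182]
tool_rot: [1.656, 2.668, 0.001]
ft_force: [-0.6, 0.1, -0.5]
grip_width: 0.921
grip_force: 0.0
```

```bash
python3 -m handwheel '[[0.06,0,0,0,0,0,-10],[0.06,0,0,0,0,0,-10],[0.06,0,0,0,0,0,-10],[0.06,0,0,0,0,0,-10],[0.06,0,0,0,0,0,-10],[0.06,0,0,0,0,0,-10],[0.06,0.006,-0.0211,0,0,0,0],[0.06,0,0,0,0,0,0],[0.06,0,0,0,0,0,0]]'
cat >> h.py <<'E'
def cloud(n):
    ci=ctrl.camera_info(n); im,dp=ctrl.get_image(n)
    v,u=np.nonzero(dp>0); K,R,tt=[np.array(ci[k],float) for k in("intrinsics","R","t")]
    X=(R.T@(np.linalg.inv(K)@np.stack([u,v,np.ones_like(u)])*dp[v,u]-tt.reshape(3,1))).T
    return im,X,u,v
yaw=np.radians(176.4); RX=np.array([np.cos(yaw),np.sin(yaw),0]); RY=np.array([-np.sin(yaw),np.cos(yaw),0])
RIG=np.array([.6028,.1968,0])-RX*.020+RY*.036   # origin
def rig(X): return np.stack([(X-RIG)@RX,(X-RIG)@RY,X[:,2]],1)
def plate(X,a):  # plate_foot frame at tilt a
    Q=rig(X)-np.array([-.1,0,.034]); c,s=np.cos(a),np.sin(a)
    return np.stack([c*Q[:,0]+s*Q[:,2]-.020,Q[:,1]+.036,-s*Q[:,0]+c*Q[:,2]-.004],1)
E
python3 - <<'E'
from h import *
s=ctrl.get_state(); print(s["position"].round(4),s["tool_rot"].round(3),s["joint_positions"].round(2))
for n in("top","scene","wrist"):
    im,X,u,v=cloud(n); cv2.imwrite(f"pics/{n}3.png",im)
    P=plate(X,0.); m=(abs(P[:,0]-.1)<.05)&(abs(P[:,1])<.04)&(abs(P[:,2]-.012)<.004); b=(abs(P[:,0]-.1)<.06)&(abs(P[:,1]-.072)<.028)&(abs(P[:,2]-.016)<.004)
    g=(abs(P[:,0]-.192)<.02)&(abs(P[:,1]-.036)<.02)&(P[:,2]>.029)&(P[:,2]<.045)
    for q,k in((m,"ring"),(b,"block"),(g,"grip")):
        if q.sum()>20: print(n,k,q.sum(),((np.percentile(P[q],1,axis=0)+np.percentile(P[q],99,axis=0))/2).round(4),P[q].mean(0).round(4), "world",((np.percentile(X[q],2,axis=0)+np.percentile(X[q],98,axis=0))/2).round(4))
E
```

```text
time: 12.1
position: [0.5078, 0.1671, 0.1815]
tool_rot: [0.098, 3.14, 0.002]
ft_force: [-0.2, -0.2, 0.5]
grip_width: 0.689
grip_force: 0.0
[0.5078 0.1671 0.1815] [9.80e-02 3.14e+00 2.00e-03] [ 0.56  0.22 -1.03  1.77  0.2   1.27  0.99]
scene ring 300 [0.1019 0.0019 0.0114] [0.1033 0.003  0.0122] world [0.6007 0.1949 0.0494]
scene block 229 [0.1083 0.0708 0.0162] [0.1105 0.0731 0.0162] world [0.5897 0.1265 0.0543]
scene grip 56 [0.1934 0.0381 0.0331] [0.1946 0.0396 0.0338] world [0.5068 0.1646 0.0711]
wrist ring 1168 [0.0995 0.0014 0.0115] [0.0897 0.0012 0.0127] world [0.603  0.1948 0.0497]
wrist block 677 [0.106  0.0715 0.0155] [0.1027 0.0714 0.0167] world [0.592  0.1258 0.0536]
wrist grip 409 [0.191  0.0386 0.0341] [0.1917 0.0386 0.0354] world [0.5096 0.164  0.0727]
```

View pics/wrist3.png

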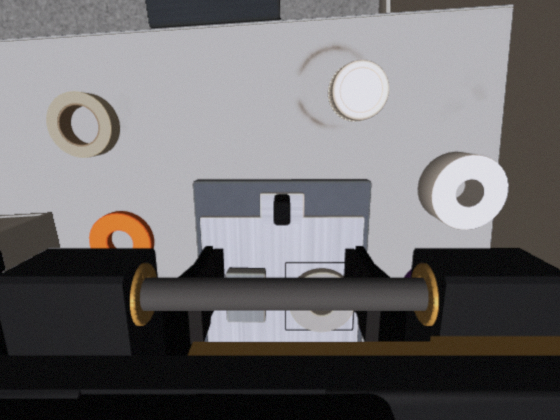

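View pics/scene3.png

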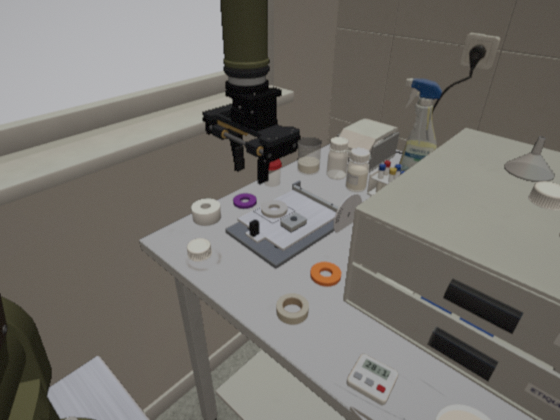

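Scene view: the ring lies in the start box at (273,209) with the block beside it at (293,221). In the wrist view the fin is at (282,210). The ring measures x≈0.101, y≈0.002 in plate_foot. I go down to the grip.

```bash
python3 -m handwheel '[[0.06,0,-0.0022,0.02,0,0,0],[0.06,0,0,0.03,0,0,0],[0.06,0,0,0.03,0,0,0],[0.06,0,0,0.03,0,0,0],[0.06,0,0,0.015,0,0,0],[0.06,0,0,0.0095,0,0,0],[0.06,0,0,0,0,0,0],[0.06,0,0,0,0,0,0]]'; python3 -c "
from h import *
s=ctrl.get_state(); print(s['position'].round(4),s['tool_rot'].round(3),s['joint_positions'].round(2))"
```

```text
time: 13.25
position: [0.5077, 0.1646, 0.0476]
tool_rot: [0.097, 3.138, 0.0]
ft_force: [1.0, -0.1, 0.1]
grip_width: 0.688
grip_force: 0.0
[0.5077 0.1646 0.0476] [0.097 3.138 0.   ] [ 0.46  0.39 -0.95  1.91  0.37  1.03  0.86]
```

```bash
python3 -m handwheel '[[0.03,0,0,0,0,0,0],[0.02,0,0,0,0,0,0],[0.0,0,0,0,0,0,0],[0.0,0,0,0,0,0,0],[0.0,0,0,0,0,0,0],[0.0,0,0,0,0,0,0]]' 22; python3 -c "
from h import *
s=ctrl.get_state(); print(s['position'].round(4),s['tool_rot'].round(3),s['joint_positions'].round(2))"
```

```text
time: 14.0
position: [0.5071, 0.1658, 0.0467]
tool_rot: [0.096, 3.139, 0.004]
ft_force: [0.7, 3.4, -2.7]
grip_width: 0.158
grip_force: 22.0
[0.5071 0.1658 0.0467] [0.096 3.139 0.004] [ 0.46  0.39 -0.95  1.91  0.36  1.03  0.86]
```

```bash
python3 -m handwheel '[[0.0,-0.0001,0,-0.0018,0,0.5,0],[0.0,-0.0001,0,-0.0018,0,0.5,0],[0.0,-0.0002,0,-0.0037,0,1,0],[0,0,0,0,0,0,0]]'; python3 -c "
from h import *
s=ctrl.get_state(); print(s['position'].round(4),s['torque'].round(2),s['joint_positions'].round(2))"
```

```text
time: 14.5
position: [0.5075, 0.1657, 0.0534]
tool_rot: [-0.095, -3.105, -0.006]
ft_force: [1.5, 5.4, -7.3]
grip_width: 0.163
grip_force: 22.0
[0.5075 0.1657 0.0534] [ 0.99 -0.87 -0.14] [ 0.45  0.41 -0.95  1.87  0.35  1.08  0.88]
```

```bash
python3 -m handwheel '[[0.0,-0.0003,0,-0.0037,0,1,0],[0.0,-0.0003,0,-0.0037,0,1,0],[0.0,-0.0003,0,-0.0037,0,1,0],[0.0,-0.0003,0,-0.0037,0,1,0],[0.0,-0.0003,0,-0.0037,0,1,0],[0.0,-0.0003,0,-0.0037,0,1,0],[0,0,0,0,0,0,0],[0,0,0,0,0,0,0]]'; cat > look.py <<'E'
from h import *
import sys
s=ctrl.get_state(); print(s['position'].round(4),s['torque'].round(2),s['joint_positions'].round(2))
R=Ro.from_rotvec(s["tool_rot"]).as_matrix(); print("tool tilt",np.arccos(-R[2,2]).round(4))
for n in("top","scene"):
    im,X,u,v=cloud(n)
    if len(sys.argv)>1: cv2.imwrite(f"pics/{n}_{sys.argv[1]}.png",im)
    P=rig(X); w=(P[:,0]>-.07)&(P[:,0]<.09)&(abs(P[:,1]+.036)<.036)
    f=w&(P[:,2]<.034+.3*(P[:,0]+.1)+.03) 
    # tilt from bare plate: robust line fit in x,z over lane strip near its left edge & downhill part
    e=(P[:,0]>-.07)&(P[:,0]<.09)&(abs(P[:,1])<.073)&(P[:,2]<.034+.5*(P[:,0]+.1)+.03)&(P[:,2]>.036)
    a=0.1
    x=P[e,0]+.1; z=P[e,2]-.034; a=np.median(np.arctan2(z,x)-.004/x)
    for _ in range(5):
        k=abs(z*np.cos(a)-x*np.sin(a)-.004)<.004
        if k.sum()<30: break
        a=np.median(np.arcsin(np.clip((z[k]-.004)/x[k],-1,1)))
    print(n,"plate tilt",round(a,4),"n",k.sum())
    Q=plate(X,a)
    for nm,y0,h,wd in(("ring",0,.012,.034),("block",.072,.016,.022)):
        q=(Q[:,0]>.012)&(Q[:,0]<.15)&(abs(Q[:,1]-y0)<wd)&(abs(Q[:,2]-h)<.005)
        if q.sum()>15: print("  ",nm,q.sum(),"x",np.percentile(Q[q,0],[2,98]).round(4),"y",np.percentile(Q[q,1],[2,98]).round(4),"z",np.median(Q[q,2]).round(4))
E
python3 look.py a
```

```text
time: 15.5
position: [0.5105, 0.1655, 0.0751]
tool_rot: [-0.091, -3.0, -0.01]
ft_force: [1.1, 4.5, -8.0]
grip_width: 0.161
grip_force: 22.0
[0.5105 0.1655 0.0751] [ 1.17 -1.09 -0.14] [ 0.44  0.47 -0.94  1.76  0.32  1.23  0.91]
tool tilt 0.1401
top plate tilt 0.1362 n 189
scene plate tilt 0.1407 n 1118
   ring 20 x [0.1007 0.1309] y [-0.014   0.0143] z 0.0112
   block 218 x [0.0846 0.1332] y [0.0535 0.0886] z 0.0155
```

```bash
python3 -c "
import cv2,numpy as np
a=cv2.imread('pics/scene_a.png')[120:270,180:370]; b=cv2.imread('pics/top_a.png')[110:260,200:390]
cv2.imwrite('pics/both_a.png',np.vstack([cv2.resize(i,(380,300),interpolation=cv2.INTER_CUBIC) for i in(a,b)]))"
```

```text
(no output)
```

View pics/both_a.png

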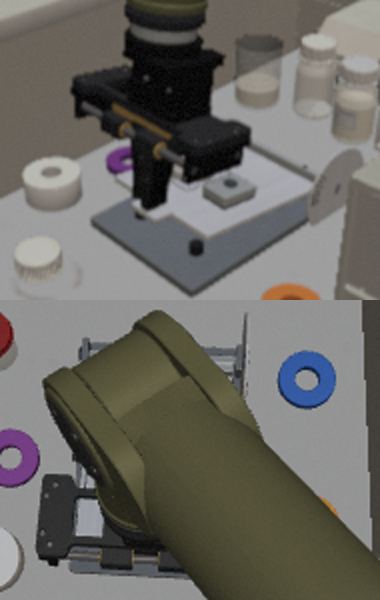

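The scene half shows the gripper on the fin with most of the ring hidden behind it, and the block visible at (232,187). In the top half the arm hides the plate. I check which parts of the lane the cameras can still see.

```bash
python3 - <<'E'
from h import *
for n in("scene","wrist","top"):
    im,X,u,v=cloud(n); Q=plate(X,.1385)
    w=(abs(Q[:,1])<.036)&(abs(Q[:,2]-.006)<.011)
    print(n,w.sum())
    for x in np.arange(0,.16,.01):
        q=w&(abs(Q[:,0]-x)<.005)
        if q.sum()>2: print("  x",x.round(2),q.sum(),"y",np.percentile(Q[q,1],[3,97]).round(3),"z",np.percentile(Q[q,2],[5,50,95]).round(4))
E
```

```text
scene 658
  x 0.0 80 y [-0.001  0.035] z [-0.0001  0.0066  0.013 ]
  x 0.01 25 y [0.006 0.033] z [-0.0004  0.0009  0.0014]
  x 0.02 19 y [0.012 0.035] z [0.     0.0009 0.0013]
  x 0.03 15 y [0.017 0.035] z [-0.0004  0.0006  0.0015]
  x 0.04 11 y [0.025 0.035] z [-0.0004  0.0007  0.0011]
  x 0.05 8 y [0.025 0.035] z [-0.0009 -0.      0.0007]
  x 0.06 9 y [0.025 0.036] z [-0.0003  0.0004  0.0008]
  x 0.07 7 y [0.025 0.035] z [-0.0003  0.0013  0.0015]
  x 0.08 7 y [0.025 0.033] z [-0.      0.0007  0.0014]
  x 0.09 8 y [0.028 0.034] z [-0.0004  0.0006  0.0016]
  x 0.1 9 y [-0.015  0.034] z [0.0001 0.0015 0.0105]
  x 0.11 10 y [0.027 0.034] z [-0.0013 -0.0001  0.0022]
  x 0.12 15 y [-0.002  0.035] z [-0.0007  0.0005  0.0126]
  x 0.13 52 y [0.004 0.035] z [-0.0011  0.0014  0.012 ]
  x 0.14 26 y [0.009 0.034] z [-0.0011  0.0001  0.0007]
  x 0.15 20 y [0.018 0.034] z [-0.0017 -0.      0.001 ]
wrist 819
  x 0.14 15 y [0.029 0.035] z [-0.0008 -0.      0.0005]
  x 0.15 217 y [0.028 0.036] z [-0.0006  0.0003  0.0014]
top 1012
  x 0.12 18 y [-0.035 -0.026] z [-0.0028 -0.0008  0.0023]
  x 0.13 11 y [-0.034 -0.026] z [-0.0026 -0.0003  0.0012]
  x 0.14 12 y [-0.035 -0.021] z [-0.0025 -0.0004  0.0015]
  x 0.15 44 y [-0.035 -0.018] z [-0.003  -0.0008  0.0015]
```

```bash
cat > chk.py <<'E'
from h import *
import sys
s=ctrl.get_state(); R=Ro.from_rotvec(s["tool_rot"]).as_matrix(); a=np.arccos(-R[2,2])
im,X,u,v=cloud("scene"); P=rig(X); e=(P[:,0]>-.07)&(P[:,0]<.09)&(abs(P[:,1])<.073)
x=P[e,0]+.1; z=P[e,2]-.034
for _ in range(6):
    k=abs(z*np.cos(a)-x*np.sin(a)-.004)<.003; a=np.median(np.arcsin(np.clip((z[k]*1-.004*np.cos(a))/x[k],-1,1))) if k.sum()>30 else a
Q=plate(X,a); up=(abs(Q[:,2]-.012)<.004)&(Q[:,1]>-.03)&(Q[:,1]<.032)
foot=(up&(Q[:,0]>.012)&(Q[:,0]<.075)).sum(); st=up&(Q[:,0]>.09)&(Q[:,0]<.14)
b=(abs(Q[:,2]-.016)<.004)&(abs(Q[:,1]-.072)<.022)&(Q[:,0]>.05)&(Q[:,0]<.15)
print("t",s["time"],"tool",np.arccos(-R[2,2]).round(4),"plate",a.round(4),"ft",s["ft_force"].round(1),"grip",s["grip_force"],"foot",foot,"start",st.sum(),Q[st,0].max(initial=0).round(4),"block x",np.percentile(Q[b,0],[2,98]).round(4),"j",s["joint_positions"].round(2))
sys.exit(int(foot>5 or st.sum()<5))
E
python3 chk.py && python3 -m handwheel '[[0,-0.0001,0,-0.0018,0,0.5,0],[0,-0.0001,0,-0.0019,0,0.5,0],[0,0,0,0,0,0,0],[0,0,0,0,0,0,0],[0,0,0,0,0,0,0]]' >/dev/null && python3 chk.py && python3 -m handwheel '[[0,-0.0001,0,-0.0018,0,0.5,0],[0,-0.0001,0,-0.0019,0,0.5,0],[0,0,0,0,0,0,0],[0,0,0,0,0,0,0],[0,0,0,0,0,0,0]]' && python3 chk.py
```

```text
t 15.75 tool 0.1399 plate 0.1411 ft [ 0.3  5.6 -8.8] grip 22.007664981647395 foot 0 start 18 0.1307 block x [0.0853 0.1335] j [ 0.44  0.47 -0.94  1.76  0.32  1.23  0.91]
t 16.425 tool 0.1574 plate 0.1591 ft [ 0.8  5.8 -8.8] grip 22.00799860584084 foot 0 start 24 0.1306 block x [0.0846 0.1329] j [ 0.43  0.48 -0.94  1.74  0.32  1.25  0.92]
time: 17.1
position: [0.512, 0.1655, 0.0822]
tool_rot: [-0.09, -2.966, -0.011]
ft_force: [0.9, 5.6, -8.7]
grip_width: 0.161
grip_force: 22.0
t 17.1 tool 0.1749 plate 0.1762 ft [ 0.9  5.6 -8.7] grip 22.008112470502965 foot 0 start 31 0.132 block x [0.0852 0.1337] j [ 0.43  0.49 -0.93  1.73  0.31  1.28  0.92]
```

```bash
python3 -m handwheel '[[0,-0.0001,0,-0.0018,0,0.5,0],[0,-0.0001,0,-0.0019,0,0.5,0],[0,0,0,0,0,0,0],[0,0,0,0,0,0,0],[0,0,0,0,0,0,0]]' >/dev/null && python3 chk.py && python3 -m handwheel '[[0,-0.0001,0,-0.0018,0,0.5,0],[0,-0.0001,0,-0.0019,0,0.5,0],[0,0,0,0,0,0,0],[0,0,0,0,0,0,0],[0,0,0,0,0,0,0]]' >/dev/null && python3 chk.py && python3 -m handwheel '[[0,-0.0001,0,-0.0018,0,0.5,0],[0,-0.0001,0,-0.0019,0,0.5,0],[0,0,0,0,0,0,0],[0,0,0,0,0,0,0],[0,0,0,0,0,0,0]]' >/dev/null && python3 chk.py && python3 -m handwheel '[[0,-0.0001,0,-0.0018,0,0.5,0],[0,-0.0001,0,-0.0019,0,0.5,0],[0,0,0,0,0,0,0],[0,0,0,0,0,0,0],[0,0,0,0,0,0,0]]' >/dev/null && python3 chk.py
```

```text
t 17.775 tool 0.1923 plate 0.1945 ft [ 0.8  5.1 -9.4] grip 22.00818011595402 foot 0 start 43 0.1313 block x [0.0853 0.1335] j [ 0.42  0.5  -0.93  1.71  0.31  1.3   0.92]
t 18.45 tool 0.2098 plate 0.2131 ft [ 0.8  5.8 -8.9] grip 22.008319899905473 foot 0 start 59 0.1316 block x [0.0853 0.1327] j [ 0.42  0.52 -0.93  1.69  0.31  1.33  0.93]
t 19.125 tool 0.2273 plate 0.2323 ft [ 1.4  6.2 -8.9] grip 22.008205467718653 foot 0 start 78 0.1304 block x [0.0851 0.1329] j [ 0.41  0.53 -0.93  1.67  0.3   1.35  0.93]
t 19.8 tool 0.2448 plate 0.2515 ft [ 0.   5.2 -8.9] grip 22.008245891192928 foot 0 start 88 0.1309 block x [0.0853 0.1328] j [ 0.41  0.54 -0.92  1.65  0.3   1.38  0.93]
```

```bash
python3 -m handwheel '[[0,-0.0001,0,-0.0018,0,0.5,0],[0,-0.0001,0,-0.0019,0,0.5,0],[0,0,0,0,0,0,0],[0,0,0,0,0,0,0],[0,0,0,0,0,0,0]]' >/dev/null && python3 chk.py && python3 -m handwheel '[[0,-0.0001,0,-0.0018,0,0.5,0],[0,-0.0001,0,-0.0019,0,0.5,0],[0,0,0,0,0,0,0],[0,0,0,0,0,0,0],[0,0,0,0,0,0,0]]' >/dev/null && python3 chk.py && python3 -m handwheel '[[0,-0.0001,0,-0.0018,0,0.5,0],[0,-0.0001,0,-0.0019,0,0.5,0],[0,0,0,0,0,0,0],[0,0,0,0,0,0,0],[0,0,0,0,0,0,0]]' >/dev/null && python3 chk.py && python3 -m handwheel '[[0,-0.0001,0,-0.0018,0,0.5,0],[0,-0.0001,0,-0.0019,0,0.5,0],[0,0,0,0,0,0,0],[0,0,0,0,0,0,0],[0,0,0,0,0,0,0]]' >/dev/null && python3 chk.py
```

```text
t 20.475 tool 0.2623 plate 0.2707 ft [ 0.3  5.4 -8.8] grip 22.008585592266172 foot 0 start 87 0.1309 block x [0.0854 0.133 ] j [ 0.4   0.55 -0.92  1.63  0.3   1.4   0.93]
t 21.15 tool 0.2799 plate 0.2954 ft [-0.3  6.7 -7.9] grip 22.00696620158851 foot 2 start 81 0.1315 block x [0.0855 0.131 ] j [ 0.4   0.56 -0.92  1.61  0.29  1.43  0.94]
t 21.825 tool 0.2973 plate 0.3224 ft [ 1.   6.1 -8.4] grip 22.0069521444384 foot 3 start 32 0.1211 block x [0.0862 0.1216] j [ 0.39  0.58 -0.91  1.59  0.29  1.45  0.94]
t 22.5 tool 0.3148 plate 0.3465 ft [-0.1  5.6 -8. ] grip 22.00704756367486 foot 2 start 7 0.0983 block x [0.0867 0.1168] j [ 0.38  0.59 -0.91  1.57  0.29  1.48  0.94]
```

The tilt fit uses arcsin where it should use arctan, so it reads high at larger tilts. I fix it and recheck.

```bash
sed -i 's/np.arcsin(np.clip((z\[k\]\*1-.004\*np.cos(a))\/x\[k\],-1,1))/np.arctan((z[k]-.004\/np.cos(a))\/x[k])/' chk.py; python3 chk.py
```

```text
t 22.55 tool 0.3148 plate 0.3087 ft [-0.5  5.4 -9.4] grip 22.007090206607245 foot 6 start 99 0.1314 block x [0.0854 0.1332] j [ 0.38  0.59 -0.91  1.57  0.29  1.48  0.94]
```

```bash
sed -i 's/foot>5 or st.sum()<5/foot>25 or st.sum()<40/' chk.py; python3 -m handwheel '[[0,-0.0001,0,-0.0018,0,0.5,0],[0,-0.0001,0,-0.0019,0,0.5,0],[0,0,0,0,0,0,0],[0,0,0,0,0,0,0],[0,0,0,0,0,0,0]]' >/dev/null && python3 chk.py && python3 -m handwheel '[[0,-0.0001,0,-0.0018,0,0.5,0],[0,-0.0001,0,-0.0019,0,0.5,0],[0,0,0,0,0,0,0],[0,0,0,0,0,0,0],[0,0,0,0,0,0,0]]' >/dev/null && python3 chk.py
```

```text
t 23.225 tool 0.3324 plate 0.3254 ft [ 0.5  6.2 -9.4] grip 22.005747736548074 foot 6 start 97 0.1314 block x [0.0867 0.1333] j [ 0.38  0.6  -0.91  1.55  0.29  1.5   0.94]
t 23.9 tool 0.35 plate 0.3422 ft [-0.3  5.3 -8.1] grip 22.00565207109321 foot 3 start 94 0.1304 block x [0.0855 0.1337] j [ 0.37  0.61 -0.9   1.53  0.28  1.53  0.94]
```

```bash
python3 -m handwheel '[[0,-0.0001,0,-0.0018,0,0.5,0],[0,-0.0001,0,-0.0019,0,0.5,0],[0,0,0,0,0,0,0],[0,0,0,0,0,0,0],[0,0,0,0,0,0,0]]' >/dev/null && python3 chk.py && python3 -m handwheel '[[0,-0.0001,0,-0.0018,0,0.5,0],[0,-0.0001,0,-0.0019,0,0.5,0],[0,0,0,0,0,0,0],[0,0,0,0,0,0,0],[0,0,0,0,0,0,0]]' >/dev/null && python3 chk.py && python3 -m handwheel '[[0,-0.0001,0,-0.0018,0,0.5,0],[0,-0.0001,0,-0.0019,0,0.5,0],[0,0,0,0,0,0,0],[0,0,0,0,0,0,0],[0,0,0,0,0,0,0]]' >/dev/null && python3 chk.py
```

```text
t 24.575 tool 0.3675 plate 0.3595 ft [-1.1  5.3 -8.3] grip 22.005900269723497 foot 18 start 85 0.125 block x [0.0849 0.1335] j [ 0.36  0.63 -0.9   1.5   0.28  1.55  0.95]
t 25.25 tool 0.385 plate 0.3763 ft [-1.1  5.4 -8.5] grip 22.005980416433886 foot 149 start 0 0.0 block x [0.0863 0.1332] j [ 0.36  0.64 -0.9   1.48  0.28  1.57  0.95]
```

The ring has slid. I let it settle and check.

```bash
python3 -m handwheel '[[0,0,0,0,0,0,0],[0,0,0,0,0,0,0],[0,0,0,0,0,0,0],[0,0,0,0,0,0,0],[0,0,0,0,0,0,0],[0,0,0,0,0,0,0]]' >/dev/null; python3 chk.py; python3 -m handwheel '[[0.015,0,0,0,0,0,0],[0.02,0,0,0,0,0,0],[0.04,0,0,0,0,0,0],[0.05,0,0,0,0,0,0],[0.05,0,0,0,0,0,0],[0.05,0,0,0,0,0,0]]'; python3 chk.py
```

```text
t 26.05 tool 0.3849 plate 0.3763 ft [-1.4  5.4 -8. ] grip 22.005739414016716 foot 144 start 0 0.0 block x [0.0852 0.1333] j [ 0.36  0.64 -0.9   1.48  0.28  1.57  0.95]
time: 26.85
position: [0.527, 0.1628, 0.1254]
tool_rot: [-0.086, -2.757, -0.016]
ft_force: [0.2, 0.3, 0.8]
grip_width: 0.546
grip_force: 0.0
t 26.85 tool 0.3837 plate 0.3765 ft [0.2 0.3 0.8] grip 0.0 foot 150 start 0 0.0 block x [0.0852 0.1338] j [ 0.36  0.64 -0.9   1.48  0.28  1.58  0.95]
```

Released, and the plate is holding at 0.376. I back off along the tool axis and take a last look.

```bash
python3 -m handwheel '[[0.05,0,0,-0.02,0,0,0],[0.05,0,0,-0.03,0,0,0],[0.05,0,0,-0.04,0,0,0],[0.05,0.03,0,-0.04,0,0,0],[0.05,0.03,0,-0.03,0,0,0],[0.05,0,0,0,0,0,0],[0.05,0,0,0,0,0,0]]'; python3 chk.py; python3 - <<'E'
from h import *
im,X,u,v=cloud("scene"); Q=plate(X,.3765); q=(abs(Q[:,2]-.012)<.003)&(Q[:,0]>.002)&(Q[:,0]<.14)&(abs(Q[:,1])<.036)
c,r=cv2.minEnclosingCircle(Q[q,:2].astype(np.float32)); print(c,r,q.sum(),np.percentile(Q[q],[2,98],axis=0).round(4))
cv2.imwrite("pics/end.png",cv2.resize(im[100:310,160:400],None,fx=2.5,fy=2.5))
E
```

```text
time: 27.78
position: [0.5312, 0.1624, 0.2955]
tool_rot: [-0.086, -2.757, -0.015]
ft_force: [-0.6, 0.0, -1.4]
grip_width: 0.573
grip_force: 0.0
t 27.775 tool 0.3839 plate 0.3761 ft [-0.6  0.  -1.4] grip 0.0 foot 144 start 0 0.0 block x [0.0862 0.1329] j [ 0.34  0.54 -0.94  1.25  0.21  1.87  0.95]
(0.02894679456949234, -0.005481504835188389) 0.0379362553358078 147 [[ 0.0032 -0.0262  0.0092]
 [ 0.0615  0.0299  0.0129]]
```

View pics/end.png

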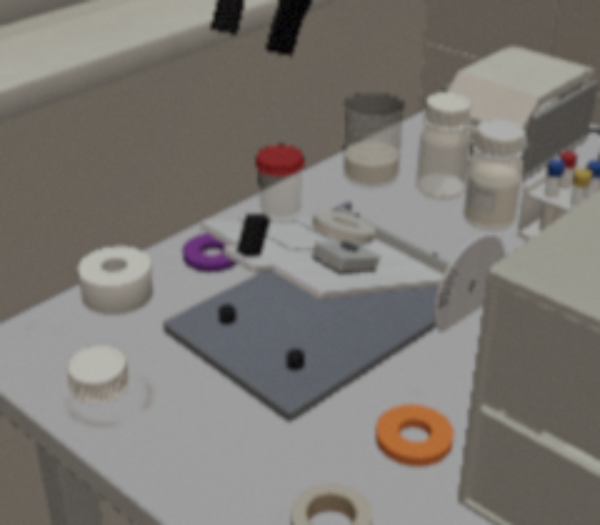

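The picture shows the plate raised, the ring at the foot stop at (345,224), and the block still in place at (347,253). The cap and tape have not moved, and the gripper is clear. I hand the job in.

```bash
python3 -c "
from bench import ctrl
print(ctrl.close_job())"
```

```text
the job is handed in; nothing more can be done
None
```

The job is handed in: the ring was laid in the start box, began to slide by itself at about 0.36 rad and now rests against the foot stop; the plate was let go and stands at about 0.38 rad, and the reference block has not moved.

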